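Push the pantry case's window up to its mark

ROBOT

A 6-joint arm with a two-finger parallel gripper is mounted at the origin on a cart in front of the work surface, level with it; the furniture and walls round the work are solid. World frame = base frame: x ahead of the robot, y to its left, z up, the work surface at z = 0. Lengths are in m, angles in degrees, forces in N, time in s.
With the tool pointing down it reaches from about 0.35 to 0.875 m from the base axis. Payload 4.2 kg.
Tool frame: the origin (TCP) lies between the finger pads; the fingertips stand 11 mm ahead of it and the grasp point (between the pads) lies 8 mm behind it; z points along the fingers, y is the direction in which the jaws open and shut (so a half turn about z gives the same grasp; the last joint's range is limited). The gripper opens to 87 mm and grips with 3 to 60 N. Pads are 19 mm wide; open, the fingers measure 117 mm over their backs; the gripper's body (75 mm by 190 mm) begins 51 mm behind the grasp point.
Start: joints at [83.228, 22.042, 0.453, 0, -68.411, -14.817], TCP at [0.23, 0.581, 0.201] pointing down, gripper open.
Joint ranges: [-179.83, 179.83], [-69.29, 118.12], [-61.27, 80.66], [-181.25, 117.63], [-171.15, -9.14], [-177.46, 177.46]. Speed limits (degrees/s): [159.86, 159.86, 180, 180, 180, 180].

INTERFACE

Orientations are given as a 3x3 rotation matrix whose columns are the frame's x, y, z axes.
In Python, from station import sense, capture, get_calibration, finish_job, search_frame, cut_out gives the robot as it stands.
- The arm moves only by the tool arm_command, never from a script. Its argument "rows" is a list of rows, each an object with "fingers": the opening in per cent of the stroke, from 0 (shut) to 100 (fully open); "travel": the shift along the tool's x, y, z in cm, a list of three; "roll": the turn about the tool's z in degrees. A call has 1 to 10 rows; each row is the pose to reach, as a shift and turn from the pose commanded when the call began, along the tool's axes at that moment; what a row does not reach only later rows make up. A row lasts 1/10 s, in which the tool goes at most 50 mm and 8.59 degrees, less where a joint would pass 70% of its speed; a pose out of reach is approached as far as the arm can. A call with a gripper value outside its range is refused whole. The fingers move at their own pace and stop on an object; the grip force is fixed at half the most. Time passes only in rows, so rows that repeat a pose let the fingers close. It gives the time, the measured TCP pose, the force and the opening at its end, in the units of the state.
- sense(): the state, without advancing time (a new reading comes with each control period).
- capture(name): name is "scene" or "top" or "wrist"; returns (picture, depth): 400x640x3 uint8, red, green, blue; 400x640 float32, m along the optical axis (not along the pixel's ray), 0 where there is no reading.
- get_calibration(name): a dict with "fov_y" (degrees; the focal length in pixels is half the picture's height over the tangent of half this angle, whatever the lens; pixels are square), "cx", "cy" (the principal point, pixels), "origin" and "attitude" of the camera in the world; the wrist camera has in their place "mount" (4x4, takes a point from camera to tool coordinates, whose origin is the TCP and whose axes are the flange's). Camera axes: x right, y down, z forward; pixel columns grow to the right and rows downward; lengths in m; the calibration is good to about 2 mm. A picture is of the moment at which its call begins: read the wrist's pose just before it. get_calibration takes no time and is no camera call.
- finish_job(): hands the job in, once; it reports no verdict.
Trained networks look in the newest picture that a camera, given by its name, has taken for a name from the list of things; names that differ only in an ending like _2 or _b are one class to them, and where a whole thing is asked for, a point or a joint stands for the part that bears it (a point fixed in the world has none). Each returns a list of dicts, best first, with "p" (0 to 1); they miss things now and then, are a little off and sometimes report something else, mostly with a low value. They report only what shows in the picture. A call takes as long as a camera call.
- search_frame(camera, label): "position" ([x, y, z] in m, in world coordinates, good to about 4 mm: the middle of the surface that is visible of it).
- cut_out(camera, label): "mask" (400x640 bool, what is visible of it).
The state is a dict: "time_s": time; "joints": joint angles; "joint_velocities": joint speeds; "effort": joint torques, N m; "tcp_pos": TCP position; "ee_rot": TCP orientation; "wrist_force": force on the tool from outside, world axes, zero at the start; "moment": the same for the moment, N m; "gripper_width": opening from 0.0 (shut) to 1.0 (fully open).
Only numpy, scipy, OpenCV 4.12 (cv2) and the standard library are available. Lean on these libraries where they do the work, as an engineer would, in place of code of your own. Each camera call takes 0.05 s, during which the arm holds its last target. There are 200 camera calls.

TASK

Open the wooden pantry case for airing: with your fingertips beneath the lip of its sloping window, push the window up its rails until the end of the lip is in line with the pointed clip on the right-hand rail, and leave it standing there. Ease it up without flinging it, do not pinch the lip, and leave the clip, the jars in the case and the other things on the worktop where they are.

Things in the scene. Friction and masses are not known exactly. Their poses are not given: they have to be found in the camera images.
- case: Fixed wooden case, 240 deep (x) x 300 wide (y) x 286 high mm; origin centre of underside, x to its back, y to its left, z up. Front wall 50 mm high at x = -0.12; from its top two rails (y = +-0.141) rise backwards at 50 degrees from the horizontal for 0.29 m. The window slides between them. A counterweight channel is on the left cheek (to y = 0.174).
- sash (a joint): How far the window (sash) has been slid up its slope (m): 0 shut, 0.13 fully up. Its clear pane in a metal frame is 262 wide x 150 mm along the slope. It is counterweighted: it stays wherever it is left and takes about 1 to 4 N along the slope to move.
- lip_edge (a point): Outer lower edge of the window's lip, mid-length. The lip is a metal ledge across the window's bottom: 210 long (y), 13 thick (x), standing out 42 mm (z). Axes: x up the slope (the way the window moves), y to the case's left, z square out of the window. The lip's underside faces -x, from this point 42 mm along -z. Shut, this edge is 86 mm above the worktop; the room beneath is free for fingers.
- lip_end (a point): Point on the lip's right-hand end face, half-way through its thickness and 11 mm out from the window; same axes as lip_edge. It is to come level with mark_nose (same place along x; then also the same height).
- mark_nose (a point): Tip of the pointed nose of the small dark metal clip (20 mm, with a round thumb screw) on the right-hand rail, the height mark; it points to the window, 17 mm beside the lip's end. Axes: x up the slope, y to the case's left, z square out of the window.
- mark (a joint): Position of the clip along the rail (m); the lip is level with the mark when joint sash reads the same. The clip is stiff (15 N) and must be left where it is.
- honey_jar: Loose jar with a dark lid, 61 wide x 98 mm high, inside the case, left; origin under its centre.
- spice_jar: Loose spice jar with a green lid, 46 wide x 106 mm high, inside the case, right; origin under its centre.
- mug: Loose white mug, 83 x 110 x 86 mm high, near the front edge, left; origin under its centre.
- timer: Loose white kitchen timer, 58 wide x 60 mm high, near the front edge, right; origin under its centre.
- salt_shaker: Loose salt shaker, 44 wide x 90 mm high, near the front edge, farther right; origin under its centre.

How it is judged:
By the outcome, as a careful person would: the job done as asked, in the order asked, and still so for the second after the job is handed in, with the robot touching nothing.
It also fails if it takes over 38 s, if anything falls off the work surface, if the arm or the gripper's body presses on something with over 40 N, if the wrist force passes 120 N, or if a joint passes its speed limit or range.

## Working session

There is one attempt and no reset: what is moved stays moved. The work goes in short steps, Python scripts to look and compute and a tool call to move; the robot and the scene stay as the last step left them, time stands still between calls to the robot, and variables do not carry over. Pictures are saved under pics/ and viewed, about 8 in all and at most 12, crops included, and the job is handed in when it is done.

Besides the shell and the picture viewer there is one more tool, called after "Request:" as name(argument=value, ...), one argument or row to a line, values as JSON. arm_command: Moves the arm, as the interface text tells. Its arguments: {"type":"object","properties":{"rows":{"type":"array","items":{"type":"object","properties":{"fingers":{"type":"number"},"travel":{"type":"array","items":{"type":"number"}},"roll":{"type":"number"}}}}},"required":["rows"]}

```bash
mkdir -p pics; ls
python3 - <<'E'
from station import *
import cv2,numpy as np
for n in ["scene","top"]:
    p,d=capture(n); cv2.imwrite(f"pics/{n}0.png",p[:,:,::-1])
    c=get_calibration(n); print(n,c)
    for l in ["case","sash","lip_edge","lip_end","mark_nose","mark","honey_jar","spice_jar","mug","timer","salt_shaker"]:
        r=search_frame(n,l); print(l,[(np.round(q["position"],4).tolist(),round(q["p"],2)) for q in r[:2]])
s=sense(); print(s)
E
```

```text
pics
scene {'fov_y': 47.31768018275919, 'cx': 321.56322722638424, 'cy': 194.39230665000707, 'origin': array([1.18901883, 0.03812219, 1.1288544 ]), 'attitude': array([[-0.09166544,  0.84778523, -0.52235778],
       [ 0.9957776 ,  0.07543753, -0.05230814],
       [-0.00494069, -0.52494703, -0.85112056]])}
case [([0.7666, 0.0631, 0.1782], 0.87)]
sash [([0.5624, 0.0541, 0.0967], 0.81)]
lip_edge [([0.5624, 0.0538, 0.0964], 0.93)]
lip_end [([0.5571, 0.0528, 0.0979], 0.56)]
mark_nose [([0.6063, -0.0841, 0.1356], 0.39)]
mark []
honey_jar []
spice_jar []
mug [([0.3714, 0.233, 0.0567], 0.75), ([0.7689, 0.0621, 0.1765], 0.47)]
timer [([0.4098, -0.1193, 0.0459], 0.59)]
salt_shaker [([0.3826, -0.2701, 0.0537], 0.88), ([0.5613, 0.0557, 0.0948], 0.61)]
top {'fov_y': 53.96892798379695, 'cx': 313.18081516248014, 'cy': 203.78790733688976, 'origin': array([-5.32750157e-05, -3.76424210e-02,  7.81786419e-01]), 'attitude': array([[ 0.05194844, -0.77188442,  0.63363696],
       [-0.99863616, -0.04346369,  0.0289261 ],
       [ 0.0052126 , -0.63427545, -0.77308957]])}
case [([0.6436, 0.0621, 0.1735], 0.83)]
[... 561 characters left out ...]
41924e-04,
       -6.84126727e+01, -1.48186000e+01]), 'joint_velocities': array([ 0.02743578, -0.09944591, -0.02106243,  0.06444591,  0.05914468,
        0.02025604]), 'effort': array([-3.95416337e-04, -3.90475273e+01,  1.87640852e+01,  4.22482565e+00,
        1.56932225e-02, -1.56401654e-05]), 'tcp_pos': array([0.22994477, 0.58111992, 0.20054397]), 'ee_rot': array([[ 9.29826199e-01, -3.67998966e-01, -8.90256559e-06],
       [-3.67998966e-01, -9.29826198e-01, -4.62307201e-05],
       [ 8.73501847e-06,  4.62626697e-05, -9.99999999e-01]]), 'wrist_force': array([ 0.27321183,  0.22428456, -0.31721494]), 'moment': array([ 0.01973951, -0.02252635, -0.01394516]), 'gripper_width': 1.001087149502941}
```

View pics/top0.png

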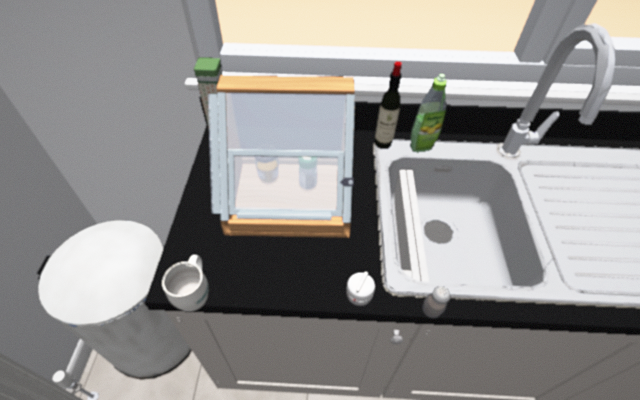

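View pics/scene0.png

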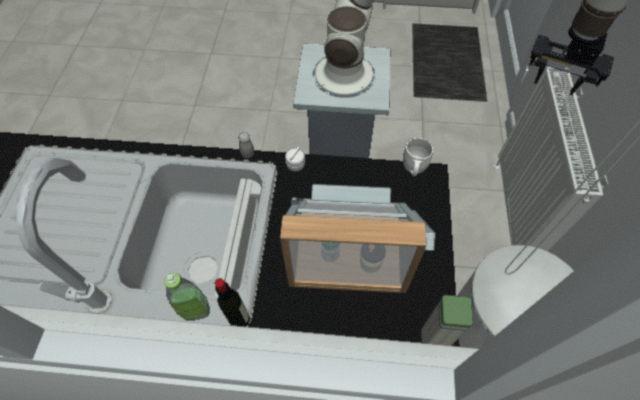

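Top view: the case front edge is at row ~225 (cols 222–352), with the clip at about (347,181). The lip shows at row ~213, and the mug, timer and shaker are clear of the front. In the scene view the lip is the pale ledge at (312–390, 187–200). Next I'll measure the lip, clip and slope from depth.

```bash
cat > h.py <<'E'
import numpy as np,cv2
from station import *
def world(n,d):
    c=get_calibration(n); f=200/np.tan(np.radians(c["fov_y"]/2))
    v,u=np.mgrid[:400,:640]; P=np.stack([(u-c["cx"])/f*d,(v-c["cy"])/f*d,d],-1)
    return P@np.array(c["attitude"]).T+np.array(c["origin"])
E
python3 - <<'E'
from h import *
out=[]
for n,(u0,u1,v0,v1) in dict(top=(205,365,65,240),scene=(275,445,175,300)).items():
    p,d=capture(n); W=world(n,d); np.savez(f"{n}0.npz",p=p,d=d,W=W)
    for l in ["lip_edge","mark"]:
        for q in cut_out(n,l)[:1]:
            m=q["mask"]; vv,uu=np.nonzero(m); print(n,l,q["p"],m.sum(),uu.min(),uu.max(),vv.min(),vv.max()); np.save(f"m_{n}_{l}.npy",m)
    cr=cv2.resize(p[v0:v1,u0:u1,::-1],None,fx=3.3 if n=="top" else 4,fy=3.3 if n=="top" else 4,interpolation=cv2.INTER_CUBIC); cv2.imwrite(f"pics/{n}_crop.png",cr)
W=np.load("top0.npz")["W"]
for u in (240,290,330,345,350):
    print(u)
    for v in list(range(140,240,4)): print(v,np.round(W[v,u]*1000).astype(int).tolist(),end=" ")
    print()
W=np.load("scene0.npz")["W"]
for u in (320,350,380):
    print("scene",u)
    for v in range(180,222,2): print(v,np.round(W[v,u]*1000).astype(int).tolist(),end=" ")
    print()
E
```

```text
top lip_edge 0.71 7867 228 344 149 219
top mark 0.69 110 340 353 177 185
scene lip_edge 0.88 2601 297 406 185 217
240
140 [668, 160, 184] 144 [660, 159, 179] 148 [655, 160, 171] 152 [638, 156, 174] 156 [635, 157, 165] 160 [629, 157, 158] 164 [624, 157, 151] 168 [619, 158, 143] 172 [612, 157, 138] 176 [608, 158, 129] 180 [601, 157, 123] 184 [593, 157, 118] 188 [587, 156, 111] 192 [581, 157, 104] 196 [577, 157, 95] 200 [568, 156, 91] 204 [565, 157, 80] 208 [558, 157, 74] 212 [527, 148, 99] 216 [518, 147, 96] 220 [543, 158, 48] 224 [535, 157, 43] 228 [534, 159, 28] 232 [533, 161, 13] 236 [532, 163, -2] 
290
140 [671, 47, 187] 144 [665, 46, 180] 148 [660, 46, 172] 152 [644, 45, 175] 156 [768, 61, 44] 160 [632, 44, 162] 164 [629, 44, 152] 168 [621, 44, 148] 172 [618, 44, 138] 176 [611, 44, 132] 180 [605, 43, 126] 184 [598, 43, 119] 188 [593, 43, 111] 192 [587, 42, 104] 196 [581, 42, 98] 200 [576, 42, 89] 204 [571, 42, 81] 208 [565, 42, 74] 212 [538, 39, 92] 216 [523, 37, 98] 220 [547, 41, 51] 224 [538, 40, 48] 228 [538, 41, 32] 232 [539, 42, 14] 236 [537, 42, 0] 
330
140 [674, -44, 188] 1
[... 1982 characters left out ...]
49, 96] 192 [538, 50, 91] 194 [542, 50, 88] 196 [547, 50, 86] 198 [552, 51, 83] 200 [557, 51, 81] 202 [562, 52, 79] 204 [570, 52, 83] 206 [593, 52, 111] 208 [613, 52, 135] 210 [638, 52, 168] 212 [650, 52, 180] 214 [652, 52, 174] 216 [652, 53, 164] 218 [668, 53, 184] 220 [729, 51, 285] 
scene 380
180 [432, 136, 1] 182 [434, 137, -6] 184 [447, 137, 3] 186 [451, 137, -1] 188 [524, 128, 101] 190 [528, 129, 96] 192 [532, 129, 94] 194 [536, 130, 90] 196 [542, 130, 89] 198 [546, 131, 85] 200 [551, 131, 83] 202 [554, 131, 78] 204 [558, 132, 75] 206 [576, 130, 94] 208 [596, 128, 118] 210 [614, 127, 139] 212 [642, 123, 177] 214 [649, 123, 180] 216 [561, 138, 15] 218 [654, 124, 169] 220 [722, 114, 284]
```

View pics/top_crop.png

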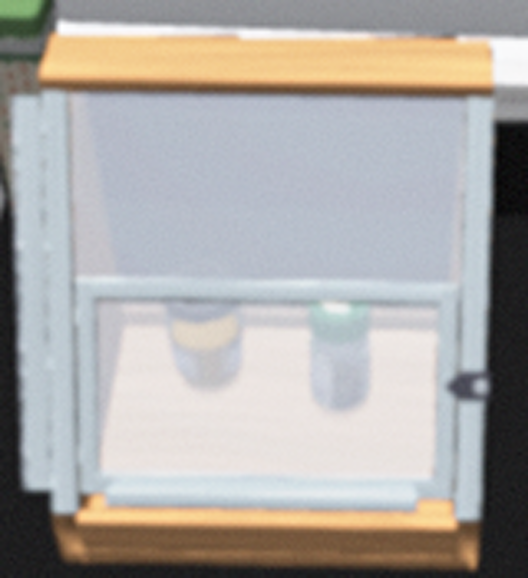

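Crop: lip is nearly shut (row ~495) and the clip nose is at about crop (448,385), i.e. pixel (341,182). The case is yawed about 2° and the slope measures 50°. I'll go to a spot above and in front of the lip with the fingers closing on the way.

Request:
arm_command(
  rows=[
    {"travel": [2, 2, 0], "roll": -3, "fingers": 0},
    {"travel": [5.5, 5.3, 0], "roll": -6, "fingers": 0},
    {"travel": [9, 8.7, 0], "roll": -9, "fingers": 0},
    {"travel": [12.5, 12.1, 0], "roll": -12, "fingers": 0},
    {"travel": [16, 15.5, 0], "roll": -15, "fingers": 0},
    {"travel": [19.5, 18.9, 0], "roll": -18, "fingers": 0},
    {"travel": [23, 22.3, 0], "roll": -21, "fingers": 0},
    {"travel": [26.5, 25.7, 0], "roll": -23.8, "fingers": 0},
    {"travel": [30, 29.1, 0], "roll": -23.8, "fingers": 0},
    {"travel": [33, 32, 0], "roll": -23.8, "fingers": 0},
  ],
)

```text
time_s: 2.5
tcp_pos: [0.4195, 0.1601, 0.201]
ee_rot: [[0.999, 0.038, 0.001], [0.038, -0.999, 0.001], [0.001, -0.001, -1.0]]
wrist_force: [0.7, 0.9, -0.4]
gripper_width: 0.175
```

Run:
```python
from h import *
s=sense(); print(s["time_s"],s["tcp_pos"],s["ee_rot"][:,0],s["gripper_width"])
A=np.load("top0.npz"); W=A["W"]
yaw=np.radians(2.2); cx=np.array([np.cos(yaw),np.sin(yaw),0]); cy=np.array([-np.sin(yaw),np.cos(yaw),0]); z=np.array([0,0,1.])
c,sn=np.cos(np.radians(50)),np.sin(np.radians(50)); S=c*cx+sn*z; O=-sn*cx+c*z
def co(P): return np.stack([P@S,P@cy,P@O],-1)
# yaw from front wall
seg=W[230:235,228:346].reshape(-1,3); k=np.polyfit(seg[:,1],seg[:,0],1); print("yaw",-np.degrees(np.arctan(k[0])))
R=co(W[140:172,346:352].reshape(-1,3)); print("rail R s/out",np.median(R,0), np.polyfit(R[:,0],R[:,2],1))
F=co(W[160:205,332:337].reshape(-1,3)); print("frame R",np.median(F,0),np.polyfit(F[:,0],F[:,2],1))
F=co(W[160:205,236:238].reshape(-1,3)); print("frame L",np.median(F,0))
B=np.load("scene0.npz")["W"]
L=co(B[186:202,318:386].reshape(-1,3)); print("lip top face s,out pct",np.median(L,0),np.percentile(L,[2,5,95,98],axis=0).round(4))
T=co(W[209:218,240:338].reshape(-1,3)); print("top-lip",np.percentile(T,[5,50,95],axis=0).round(4))
m=np.load("m_top_mark.npy"); M=co(W[m]); M=M[M[:,0]<.7]; print("mark",np.percentile(M,[5,50,95],axis=0).round(4))
K=get_calibration("top"); f=200/np.tan(np.radians(K["fov_y"]/2))
o=np.array(K["origin"])
def hit(u,v,out):
    r=np.array(K["attitude"])@[(u-K["cx"])/f,(v-K["cy"])/f,1]; return co(o+r*(out-o@O)/(r@O))
np.set_printoptions(precision=4,suppress=True)
fr=np.median(F,0)[2]
for a in (0,.011,.02): print("nose",a,hit(340.8,181.7,fr+a))
print("centre lip out edge",hit(285,216,fr+.042))
```

```text
2.5 [0.41950182 0.16007671 0.2010152 ] [9.99262826e-01 3.83794612e-02 9.05855505e-04] 0.17474911056995093
yaw 1.2078346535946507
rail R s/out [ 0.54290188 -0.11105625 -0.38061108] [-0.00499651 -0.37785289]
frame R [ 0.48277187 -0.08004062 -0.38366137] [ 0.90346359 -0.81243182]
frame L [ 0.4790849   0.14194683 -0.38455826]
lip top face s,out pct [ 0.41723905  0.03255057 -0.35848165] [[ 0.2955 -0.0543 -0.3805]
 [ 0.4115 -0.0488 -0.3782]
 [ 0.4212  0.1163 -0.3406]
 [ 0.4223  0.1216 -0.3394]]
top-lip [[ 0.4086 -0.0793 -0.3828]
 [ 0.4169  0.0211 -0.3467]
 [ 0.4189  0.1189 -0.3373]]
mark [[ 0.4779 -0.1218 -0.3733]
 [ 0.4873 -0.1087 -0.3685]
 [ 0.4956 -0.0959 -0.364 ]]
nose 0 [ 0.4832 -0.0957 -0.3846]
nose 0.011 [ 0.4846 -0.095  -0.3736]
nose 0.02 [ 0.4858 -0.0944 -0.3646]
centre lip out edge [ 0.4108  0.0281 -0.3426]
```

Request:
arm_command(
  rows=[
    {"travel": [1.3, 2.8, 0], "roll": 0, "fingers": 0},
    {"travel": [2.6, 5.5, 0], "roll": 0, "fingers": 0},
    {"travel": [3.9, 8.3, 0], "roll": 0, "fingers": 0},
    {"travel": [5.0, 11, 0], "roll": 0, "fingers": 0},
    {"travel": [5.0, 11, 3], "roll": 0, "fingers": 0},
    {"travel": [5.0, 11, 6], "roll": 0, "fingers": 0},
    {"travel": [5.0, 11, 9], "roll": 0, "fingers": 0},
    {"travel": [5.0, 11, 11], "roll": 0, "fingers": 0},
    {"travel": [5.0, 11, 12], "roll": 0, "fingers": 0},
    {"travel": [5.0, 11, 12], "roll": 0, "fingers": 0},
  ],
)

```text
time_s: 3.5
tcp_pos: [0.4726, 0.0539, 0.0796]
ee_rot: [[0.999, 0.039, -0.002], [0.039, -0.999, -0.001], [-0.002, 0.001, -1.0]]
wrist_force: [0.4, -0.2, 0.7]
gripper_width: 0.004
```

Run:
```python
from h import *
s=sense(); print(s["time_s"],s["tcp_pos"],s["ee_rot"][:,0],s["wrist_force"])
p,d=capture("wrist"); q,_=capture("scene")
cv2.imwrite("pics/w1.png",np.hstack([p[:,:,::-1],])); 
cv2.imwrite("pics/both1.png",np.hstack([cv2.resize(p[:,:,::-1],(480,300)),cv2.resize(q[150:250,265:425,::-1],(480,300))])[:, :960][:, :])
b=np.vstack([cv2.resize(p[:,:,::-1],(480,300)),cv2.resize(q[150:250,265:425,::-1],(480,300))]); cv2.imwrite("pics/both1.png",b)
```

```text
3.5 [0.47260551 0.05387429 0.07961047] [ 0.99925256  0.03858053 -0.00242271] [ 0.36848996 -0.21675197  0.69008454]
```

View pics/both1.png

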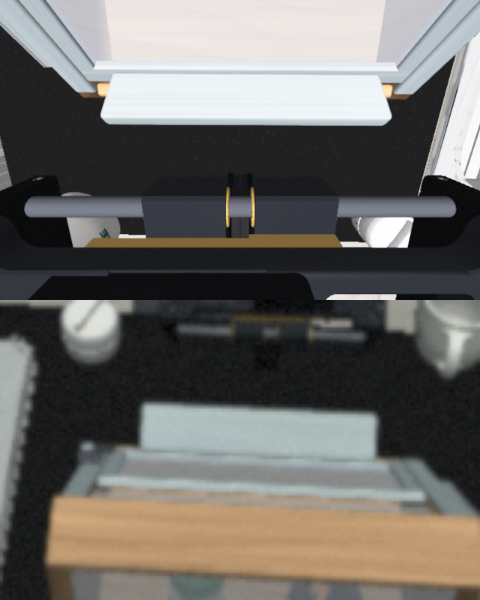

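Top half (wrist): the lip lies ahead at rows 75–125, cols 103–390, roughly centred on the closed fingers (col ~240). Bottom half (scene): the gripper is in front of the lip and the clip shows at about (88,450). I'll check camera clearance, then approach.

```bash
python3 -c "
from station import *
print(get_calibration('wrist'))"
```

```text
{'fov_y': 66.81236924606502, 'cx': 319.8256447470469, 'cy': 201.97274976233166, 'mount': array([[ 1.97244515e-04, -9.64359585e-01, -2.64595070e-01,
         7.24733063e-02],
       [ 9.99999877e-01,  3.10357047e-04, -3.85688601e-04,
        -4.10737588e-04],
       [ 4.54061444e-04, -2.64594962e-01,  9.64359528e-01,
        -1.84201007e-01],
       [ 0.00000000e+00,  0.00000000e+00,  0.00000000e+00,
         1.00000000e+00]])}
```

Request:
arm_command(
  rows=[
    {"travel": [0.6, 0, 0], "roll": 0, "fingers": 0},
    {"travel": [1.2, 0, 0], "roll": 0, "fingers": 0},
    {"travel": [1.8, 0, 0], "roll": 0, "fingers": 0},
    {"travel": [2.3, 0, 0], "roll": 0, "fingers": 0},
    {"travel": [2.6, 0, 0], "roll": 0, "fingers": 0},
    {"travel": [2.8, 0, 0], "roll": 0, "fingers": 0},
  ],
)

```text
time_s: 4.2
tcp_pos: [0.5016, 0.0552, 0.0805]
ee_rot: [[0.999, 0.038, -0.0], [0.038, -0.999, -0.0], [-0.0, 0.0, -1.0]]
wrist_force: [-0.7, 0.3, 0.2]
gripper_width: 0.004
```

Request:
arm_command(
  rows=[
    {"travel": [0.2, 0, 0], "roll": 0, "fingers": 0},
    {"travel": [0.4, 0, 0], "roll": 0, "fingers": 0},
    {"travel": [0.6, 0, 0], "roll": 0, "fingers": 0},
    {"travel": [0.75, 0, 0], "roll": 0, "fingers": 0},
    {"travel": [0.9, 0, 0], "roll": 0, "fingers": 0},
  ],
)

```text
time_s: 4.7
tcp_pos: [0.5103, 0.0556, 0.0806]
ee_rot: [[0.999, 0.039, 0.0], [0.039, -0.999, 0.0], [0.0, -0.0, -1.0]]
wrist_force: [-0.2, -0.3, 0.1]
gripper_width: 0.003
```

Request:
arm_command(
  rows=[
    {"travel": [0.12, 0, 0], "roll": 0, "fingers": 0},
    {"travel": [0.24, 0, 0], "roll": 0, "fingers": 0},
    {"travel": [0.36, 0, 0], "roll": 0, "fingers": 0},
    {"travel": [0.48, 0, 0], "roll": 0, "fingers": 0},
  ],
)

```text
time_s: 5.1
tcp_pos: [0.5151, 0.0558, 0.0806]
ee_rot: [[0.999, 0.039, -0.0], [0.039, -0.999, -0.0], [-0.0, 0.0, -1.0]]
wrist_force: [-1.5, 0.2, 0.5]
gripper_width: 0.004
```

Light contact (−1.5 N). I'll push up along the slope gently, stopping short first.

Request:
arm_command(
  rows=[
    {"travel": [0.13, 0, -0.15], "roll": 0, "fingers": 0},
    {"travel": [0.39, 0, -0.46], "roll": 0, "fingers": 0},
    {"travel": [0.71, 0, -0.84], "roll": 0, "fingers": 0},
    {"travel": [1.03, 0, -1.23], "roll": 0, "fingers": 0},
    {"travel": [1.35, 0, -1.61], "roll": 0, "fingers": 0},
    {"travel": [1.67, 0, -1.99], "roll": 0, "fingers": 0},
    {"travel": [1.99, 0, -2.37], "roll": 0, "fingers": 0},
    {"travel": [2.31, 0, -2.75], "roll": 0, "fingers": 0},
    {"travel": [2.51, 0, -2.99], "roll": 0, "fingers": 0},
    {"travel": [2.57, 0, -3.06], "roll": 0, "fingers": 0},
  ],
)

```text
time_s: 6.1
tcp_pos: [0.5411, 0.0568, 0.1115]
ee_rot: [[0.999, 0.038, 0.001], [0.038, -0.999, 0.0], [0.001, -0.0, -1.0]]
wrist_force: [-0.7, -0.5, -0.4]
gripper_width: 0.001
```

```bash
cat >> h.py <<'E'
np.set_printoptions(precision=4,suppress=True)
yaw=np.radians(2.2); cx=np.array([np.cos(yaw),np.sin(yaw),0]); cy=np.array([-np.sin(yaw),np.cos(yaw),0])
c,sn=np.cos(np.radians(50)),np.sin(np.radians(50)); S=c*cx+sn*np.array([0,0,1.]); O=-sn*cx+c*np.array([0,0,1.])
def co(P): return np.stack([P@S,P@cy,P@O],-1)
def wcal(s):
    K=dict(get_calibration("wrist")); T=np.eye(4); T[:3,:3]=s["ee_rot"]; T[:3,3]=s["tcp_pos"]; M=T@K["mount"]
    K["origin"]=M[:3,3]; K["attitude"]=M[:3,:3]; return K
def hit(K,u,v,out):
    f=200/np.tan(np.radians(K["fov_y"]/2)); o=np.array(K["origin"])
    r=np.array(K["attitude"])@[(u-K["cx"])/f,(v-K["cy"])/f,1]; return co(o+r*(out-o@O)/(r@O))
E
python3 - <<'E'
from h import *
s=sense(); print(s["time_s"],s["tcp_pos"],s["wrist_force"])
p,d=capture("wrist"); np.savez("w2.npz",p=p,d=d)
t,_=capture("top")
b=np.vstack([cv2.resize(p[:,:,::-1],(480,300)),cv2.resize(t[140:240,205:365,::-1],(480,300),interpolation=cv2.INTER_CUBIC)]); cv2.imwrite("pics/both2.png",b)
E
```

```text
6.1 [0.5411 0.0568 0.1115] [-0.7048 -0.4783 -0.3906]
```

View pics/both2.png

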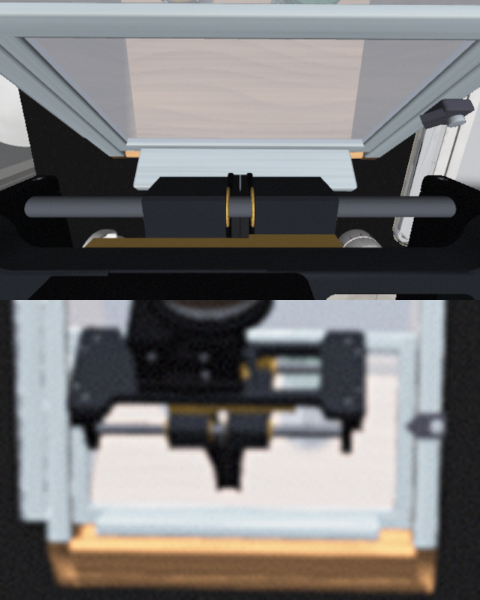

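The window hasn't moved: the lip is still at top-view row ~213, and the fingertip seems to have passed in front of and over it. I'll measure the lip against the finger from wrist depth.

Run:
```python
from h import *
s=sense(); A=np.load("w2.npz"); d=A["d"]; K=wcal(s)
f=200/np.tan(np.radians(K["fov_y"]/2)); v,u=np.mgrid[:400,:640]
W=np.stack([(u-K["cx"])/f*d,(v-K["cy"])/f*d,d],-1)@K["attitude"].T+K["origin"]
C=co(W); xc=W@cx
for uu in (200,440,320,318,322):
    print(uu)
    for vv in range(184,264,4): print(vv,(1000*np.array([xc[vv,uu],W[vv,uu,2],C[vv,uu,0],C[vv,uu,2]])).round().astype(int).tolist(),end=" ")
    print()
print("tcp xc",s["tcp_pos"]@cx, "co",co(s["tcp_pos"]))
```

```text
200
184 [570, 81, 428, -384] 188 [565, 76, 421, -384] 192 [562, 76, 420, -382] 196 [559, 75, 417, -380] 200 [557, 78, 418, -376] 204 [554, 80, 417, -373] 208 [552, 83, 418, -370] 212 [550, 86, 419, -366] 216 [547, 86, 418, -364] 220 [545, 89, 418, -360] 224 [542, 90, 418, -357] 228 [540, 92, 418, -354] 232 [538, 94, 417, -351] 236 [535, 96, 417, -349] 240 [533, 96, 416, -346] 244 [531, 100, 418, -343] 248 [528, 101, 417, -340] 252 [580, 220, 542, -303] 256 [580, 222, 543, -302] 260 [581, 226, 546, -300] 
440
184 [570, 84, 431, -383] 188 [566, 77, 423, -384] 192 [563, 77, 420, -382] 196 [559, 75, 417, -380] 200 [557, 77, 417, -377] 204 [554, 79, 416, -374] 208 [552, 81, 416, -371] 212 [549, 82, 416, -368] 216 [547, 85, 416, -364] 220 [544, 87, 417, -361] 224 [542, 89, 416, -358] 228 [540, 92, 417, -355] 232 [537, 93, 417, -352] 236 [535, 95, 417, -349] 240 [533, 98, 418, -345] 244 [531, 100, 418, -342] 248 [529, 101, 417, -340] 252 [580, 220, 541, -303] 256 [581, 223, 544, -301] 260 [581, 225, 546, -300] 
320
184 [570, 83, 430, -383] 188 [566, 78, 423, -384] 192 [563, 77, 421, -382] 1
[... 809 characters left out ...]
31] 244 [552, 150, 470, -327] 248 [553, 155, 474, -324] 252 [552, 157, 475, -321] 256 [550, 159, 476, -319] 260 [552, 168, 484, -315] 
322
184 [570, 83, 430, -383] 188 [566, 77, 422, -384] 192 [563, 76, 420, -382] 196 [559, 74, 416, -380] 200 [557, 78, 418, -376] 204 [554, 79, 417, -374] 208 [552, 82, 418, -370] 212 [549, 84, 418, -367] 216 [547, 86, 418, -364] 220 [545, 89, 418, -360] 224 [542, 90, 418, -357] 228 [540, 92, 418, -354] 232 [537, 93, 417, -352] 236 [553, 139, 462, -334] 240 [553, 145, 466, -330] 244 [552, 150, 470, -327] 248 [553, 156, 475, -323] 252 [552, 158, 476, -321] 256 [552, 163, 480, -318] 260 [553, 168, 484, -315] 
tcp xc 0.542479015947376 co [ 0.4338  0.036  -0.3441]
```

Run:
```python
from h import *
s=sense(); t,d=capture("top"); W=world("top",d); np.savez("t3.npz",p=t,d=d); r=W-s["tcp_pos"]
for uu in (276,279,281,284,287):
    print(uu,[(vv,(1000*np.array([r[vv,uu]@cx,r[vv,uu]@cy,r[vv,uu,2]])).round().astype(int).tolist()) for vv in range(176,210,2)])
A=np.load("w2.npz"); p=A["p"]; q,_=capture("scene")
b=np.vstack([cv2.resize(p[200:350,220:420,::-1],(480,360),interpolation=cv2.INTER_CUBIC),cv2.resize(q[165:225,300:420,::-1],(480,240),interpolation=cv2.INTER_CUBIC)]); cv2.imwrite("pics/f3.png",b)
```

```text
276 [(176, [-23, 2, 118]), (178, [-14, 4, 103]), (180, [-22, 3, 106]), (182, [-30, 2, 109]), (184, [-33, 2, 107]), (186, [-12, 6, 78]), (188, [-10, 7, 70]), (190, [-11, 7, 64]), (192, [-8, 8, 55]), (194, [-11, 8, 52]), (196, [-14, 8, 48]), (198, [37, 16, -18]), (200, [35, 16, -23]), (202, [-544, -74, 671]), (204, [27, 16, -28]), (206, [25, 16, -33]), (208, [21, 16, -35])]
279 [(176, [-22, -3, 118]), (178, [67, 9, 17]), (180, [64, 9, 13]), (182, [-29, -3, 108]), (184, [-544, -74, 671]), (186, [-6, 1, 71]), (188, [-8, 1, 68]), (190, [-8, 1, 61]), (192, [-11, 1, 58]), (194, [-10, 2, 50]), (196, [-11, 2, 46]), (198, [-9, 3, 36]), (200, [-7, 3, 28]), (202, [-10, 3, 24]), (204, [29, 9, -30]), (206, [24, 9, -31]), (208, [21, 9, -35])]
281 [(176, [-24, -7, 120]), (178, [-24, -7, 114]), (180, [-30, -8, 115]), (182, [-33, -8, 113]), (184, [-37, -8, 112]), (186, [-36, -7, 104]), (188, [-39, -7, 102]), (190, [-10, -3, 63]), (192, [-8, -3, 55]), (194, [-9, -2, 49]), (196, [-10, -2, 44]), (198, [-10, -2, 37]), (200, [-8, -1, 29]), (202, [-8, -1, 22]), (204, [27, 4, -27]), (206, [25, 5, -33]), (208, [23, 5, -37])]
284 [(176, [-22, -13, 118]), (178, [-25, -13, 116]), (180, [-30, -13, 115]), (182, [-36, -14, 116]), (184, [-39, -14, 113]), (186, [-38, -13, 107]), (188, [-38, -13, 101]), (190, [-11, -10, 64]), (192, [-10, -9, 57]), (194, [-12, -9, 53]), (196, [-10, -8, 44]), (198, [-9, -8, 37]), (200, [-12, -8, 34]), (202, [-11, -8, 25]), (204, [28, -2, -29]), (206, [26, -2, -33]), (208, [21, -2, -35])]
287 [(176, [-544, -74, 671]), (178, [-25, -19, 116]), (180, [-30, -19, 115]), (182, [-34, -19, 114]), (184, [-37, -19, 112]), (186, [-37, -19, 106]), (188, [-40, -19, 103]), (190, [49, -9, -4]), (192, [47, -9, -9]), (194, [44, -9, -11]), (196, [39, -9, -14]), (198, [38, -9, -19]), (200, [34, -9, -22]), (202, [30, -9, -24]), (204, [28, -9, -29]), (206, [27, -9, -35]), (208, [23, -9, -37])]
```

View pics/f3.png

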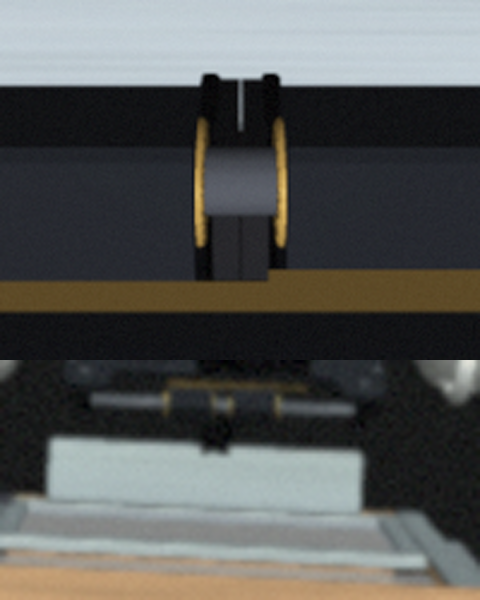

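The view shows the fingertips ending about 20 mm *above* the reported TCP, not 11 mm below it, in both the top and the wrist depth. So the fingers passed just over the lip without touching it. I'll back off, go about 58 mm lower and retry with tip = TCP + 20 mm.

Request:
arm_command(
  rows=[
    {"travel": [-2, 0, 0], "roll": 0, "fingers": 0},
    {"travel": [-4, 0, 0], "roll": 0, "fingers": 0},
    {"travel": [-6, 0, 0], "roll": 0, "fingers": 0},
    {"travel": [-6, 0, 2], "roll": 0, "fingers": 0},
    {"travel": [-6, 0, 4], "roll": 0, "fingers": 0},
    {"travel": [-6, 0, 5.7], "roll": 0, "fingers": 0},
    {"travel": [-5.3, 0, 5.7], "roll": 0, "fingers": 0},
    {"travel": [-4.7, 0, 5.7], "roll": 0, "fingers": 0},
    {"travel": [-4.3, 0, 5.7], "roll": 0, "fingers": 0},
    {"travel": [-4.1, 0, 5.7], "roll": 0, "fingers": 0},
  ],
)

```text
time_s: 7.3
tcp_pos: [0.5011, 0.0556, 0.055]
ee_rot: [[0.999, 0.038, 0.002], [0.038, -0.999, 0.001], [0.002, -0.001, -1.0]]
wrist_force: [-0.3, -0.1, -0.1]
gripper_width: 0.006
```

Run:
```python
from h import *
s=sense(); print(s["time_s"],s["tcp_pos"],s["tcp_pos"]@cx,s["wrist_force"]); t,d=capture("top"); W=world("top",d); r=W
for uu in (281,283):
    print(uu,[(vv,(1000*np.array([r[vv,uu]@cx,r[vv,uu]@cy,r[vv,uu,2]])).round().astype(int).tolist()) for vv in range(196,240,2)])
q,_=capture("scene")
b=np.vstack([cv2.resize(t[170:250,205:365,::-1],(480,240),interpolation=cv2.INTER_CUBIC),cv2.resize(q[165:225,300:420,::-1],(480,240),interpolation=cv2.INTER_CUBIC)]); cv2.imwrite("pics/f4.png",b)
```

```text
7.3 [0.5011 0.0556 0.055 ] 0.502882757405464 [-0.3325 -0.0861 -0.1143]
281 [(196, [481, 27, 216]), (198, [480, 27, 211]), (200, [481, 28, 203]), (202, [481, 28, 198]), (204, [481, 28, 192]), (206, [478, 28, 189]), (208, [477, 29, 184]), (210, [479, 29, 175]), (212, [480, 30, 168]), (214, [473, 29, 171]), (216, [469, 29, 169]), (218, [466, 29, 167]), (220, [465, 29, 161]), (222, [465, 29, 155]), (224, [494, 34, 109]), (226, [494, 34, 101]), (228, [494, 35, 94]), (230, [497, 36, 83]), (232, [494, 36, 79]), (234, [540, 43, 6]), (236, [539, 43, -1]), (238, [532, 43, 0])]
283 [(196, [479, 23, 218]), (198, [482, 24, 209]), (200, [481, 24, 204]), (202, [481, 24, 198]), (204, [479, 24, 194]), (206, [478, 24, 189]), (208, [477, 25, 184]), (210, [480, 25, 175]), (212, [479, 26, 170]), (214, [473, 25, 171]), (216, [469, 25, 170]), (218, [466, 25, 167]), (220, [466, 25, 161]), (222, [465, 26, 154]), (224, [493, 30, 110]), (226, [494, 30, 101]), (228, [494, 31, 94]), (230, [495, 31, 86]), (232, [495, 31, 78]), (234, [539, 38, 7]), (236, [539, 39, -2]), (238, [532, 38, 1])]
```

View pics/f4.png

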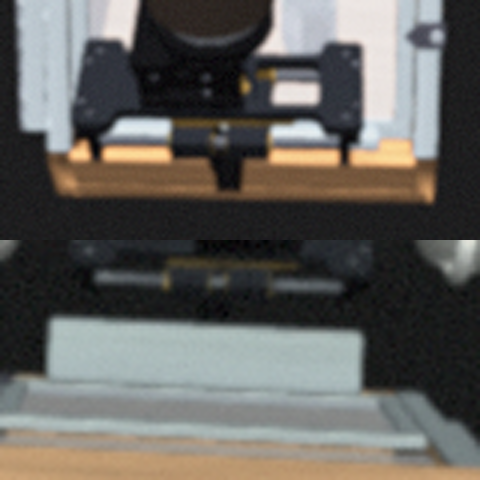

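The fingertip is now in front of the lip at z ≈ 0.076, below the edge at 0.09, with roughly 8 mm to go. Closing in slowly.

Request:
arm_command(
  rows=[
    {"travel": [0.2, 0, 0], "roll": 0, "fingers": 0},
    {"travel": [0.4, 0, 0], "roll": 0, "fingers": 0},
    {"travel": [0.55, 0, 0], "roll": 0, "fingers": 0},
    {"travel": [0.7, 0, 0], "roll": 0, "fingers": 0},
    {"travel": [0.8, 0, 0], "roll": 0, "fingers": 0},
  ],
)

```text
time_s: 7.9
tcp_pos: [0.507, 0.0553, 0.054]
ee_rot: [[0.999, 0.038, -0.002], [0.038, -0.999, -0.0], [-0.002, 0.0, -1.0]]
wrist_force: [-1.8, 0.6, 2.1]
gripper_width: 0.006
```

Contact, with −1.8 N in x. Now pushing gently up the slope.

Request:
arm_command(
  rows=[
    {"travel": [0.13, 0, -0.15], "roll": 0, "fingers": 0},
    {"travel": [0.32, 0, -0.38], "roll": 0, "fingers": 0},
    {"travel": [0.58, 0, -0.69], "roll": 0, "fingers": 0},
    {"travel": [0.84, 0, -1.0], "roll": 0, "fingers": 0},
    {"travel": [1.09, 0, -1.3], "roll": 0, "fingers": 0},
    {"travel": [1.35, 0, -1.61], "roll": 0, "fingers": 0},
    {"travel": [1.61, 0, -1.91], "roll": 0, "fingers": 0},
    {"travel": [1.86, 0, -2.22], "roll": 0, "fingers": 0},
    {"travel": [2.06, 0, -2.45], "roll": 0, "fingers": 0},
    {"travel": [2.12, 0, -2.53], "roll": 0, "fingers": 0},
  ],
)

```text
time_s: 8.9
tcp_pos: [0.529, 0.0562, 0.0799]
ee_rot: [[0.999, 0.039, -0.0], [0.039, -0.999, -0.0], [-0.0, 0.0, -1.0]]
wrist_force: [-6.2, -0.6, 1.8]
gripper_width: 0.006
```

```bash
cat >> h.py <<'E'
def lip():
    s=sense(); _,d=capture("wrist"); K=wcal(s); f=200/np.tan(np.radians(K["fov_y"]/2)); v,u=np.mgrid[:400,:640]
    W=np.stack([(u-K["cx"])/f*d,(v-K["cy"])/f*d,d],-1)@K["attitude"].T+K["origin"]; C=co(W)
    g=C[(C[...,2]>-.375)&(C[...,2]<-.341)&(abs(C[...,1]-.033)<.09)&(C[...,0]<.52)&(d>0)]
    print(s["time_s"],s["tcp_pos"],s["wrist_force"],"lip top s",np.percentile(g[:,0],[10,50,90]) if len(g) else None,len(g)); return W,C
E
python3 -c "
from h import *
lip()"
```

```text
8.9 [0.529  0.0562 0.0799] [-6.1505 -0.6475  1.7801] lip top s [0.4509 0.4517 0.4524] 21775
```

Window is moving (lip up 34 mm). Continue 28 mm, then measure against the clip.

Request:
arm_command(
  rows=[
    {"travel": [0.13, 0, -0.15], "roll": 0, "fingers": 0},
    {"travel": [0.32, 0, -0.38], "roll": 0, "fingers": 0},
    {"travel": [0.58, 0, -0.69], "roll": 0, "fingers": 0},
    {"travel": [0.84, 0, -1.0], "roll": 0, "fingers": 0},
    {"travel": [1.09, 0, -1.3], "roll": 0, "fingers": 0},
    {"travel": [1.35, 0, -1.61], "roll": 0, "fingers": 0},
    {"travel": [1.56, 0, -1.86], "roll": 0, "fingers": 0},
    {"travel": [1.71, 0, -2.04], "roll": 0, "fingers": 0},
    {"travel": [1.8, 0, -2.14], "roll": 0, "fingers": 0},
    {"travel": [1.8, 0, -2.14], "roll": 0, "fingers": 0},
  ],
)

```text
time_s: 9.95
tcp_pos: [0.5471, 0.0568, 0.1013]
ee_rot: [[0.999, 0.039, 0.0], [0.039, -0.999, -0.0], [0.0, 0.0, -1.0]]
wrist_force: [-4.2, 0.3, 3.1]
gripper_width: 0.004
```

Run:
```python
from h import *
W,C=lip(); p,_=capture("wrist"); np.savez("w5.npz",C=C,p=p)
t,_=capture("top")
a=cv2.resize(p[100:300,320:640,::-1],(640,400),interpolation=cv2.INTER_CUBIC); b=cv2.resize(t[160:220,220:364,::-1],(480,200),interpolation=cv2.INTER_CUBIC)
b=cv2.copyMakeBorder(b,0,0,0,160,cv2.BORDER_CONSTANT); cv2.imwrite("pics/f5.png",np.vstack([a,b]))
```

```text
9.95 [0.5471 0.0568 0.1013] [-4.1802  0.311   3.0989] lip top s [0.479  0.4797 0.4805] 21779
```

View pics/f5.png

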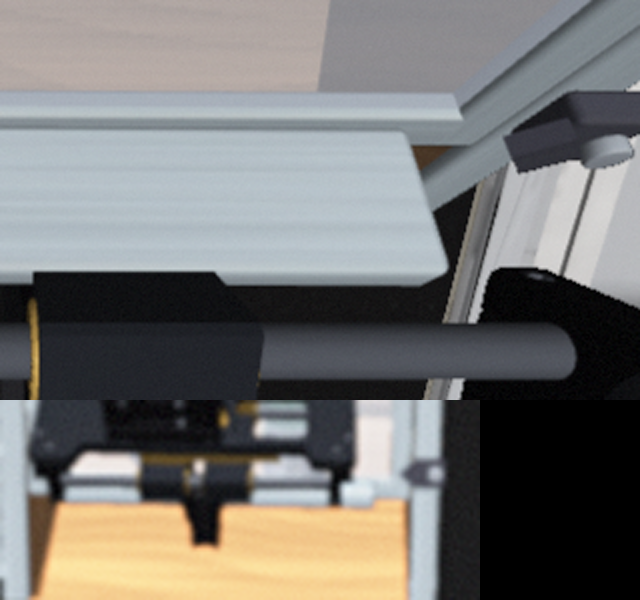

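Wrist crop: lip end at (405–447, 130–275), and the clip's nose ridge at about (505,133)–(517,172), still slightly up-slope of the lip. I'll compute the slope coordinate of the nose from this view.

Run:
```python
from h import *
C=np.load("w5.npz")["C"]; s=sense(); K=wcal(s)
for v in (164,168,172,176,180,184): print(v,[(u,(1000*C[v,u]).round(1).tolist()) for u in range(566,596,4)])
for u,v in ((572.5,166.5),(578.5,186)):
    for o in (-.385,-.3735,-.365,-.358): print(u,v,o,hit(K,u,v,o))
R=C[60:140,560:640].reshape(-1,3); 
for a,b,n in ((405,132,"lip end root"),(425,205,"mid")): print(n,C[100+b//2,320+a//2-3])
```

```text
164 [(566, [473.1, -101.2, -382.3]), (570, [618.1, 36.2, -292.4]), (574, [476.1, -102.7, -380.5]), (578, [479.4, -101.6, -378.4]), (582, [489.3, -93.7, -372.3]), (586, [490.0, -95.0, -371.9]), (590, [491.4, -95.5, -371.0]), (594, [491.5, -97.4, -370.9])]
168 [(566, [471.7, -101.6, -380.6]), (570, [472.7, -102.9, -380.0]), (574, [487.3, -90.9, -371.2]), (578, [488.0, -92.2, -370.8]), (582, [489.0, -93.2, -370.2]), (586, [489.5, -94.7, -369.9]), (590, [491.2, -94.9, -368.9]), (594, [491.7, -96.3, -368.5])]
172 [(566, [467.3, -104.8, -380.6]), (570, [468.2, -106.3, -380.1]), (574, [486.4, -90.9, -369.4]), (578, [487.3, -92.1, -368.9]), (582, [489.0, -92.4, -367.9]), (586, [488.9, -94.5, -368.0]), (590, [489.8, -95.5, -367.4]), (594, [491.9, -95.2, -366.2])]
176 [(566, [463.5, -107.5, -380.1]), (570, [462.9, -110.4, -380.5]), (574, [485.1, -91.5, -367.9]), (578, [487.5, -91.1, -366.5]), (582, [488.6, -92.0, -365.9]), (586, [487.6, -95.0, -366.5]), (590, [488.8, -95.7, -365.7]), (594, [487.5, -99.0, -366.5])]
180 [(566, [458.1, -111.6, -380.4]), (570, [457.2, -114.8, -380.9]), (574, [459.
[... 159 characters left out ...]
 -101.8, -366.2])]
184 [(566, [453.6, -114.8, -380.1]), (570, [364.9, -200.0, -427.4]), (574, [363.7, -204.9, -428.1]), (578, [481.1, -95.7, -365.5]), (582, [479.4, -99.4, -366.4]), (586, [479.3, -101.6, -366.4]), (590, [365.4, -218.5, -427.2]), (594, [366.4, -221.2, -426.6])]
572.5 166.5 -0.385 [ 0.4661 -0.111  -0.385 ]
572.5 166.5 -0.3735 [ 0.485  -0.0927 -0.3735]
572.5 166.5 -0.365 [ 0.4989 -0.0792 -0.365 ]
572.5 166.5 -0.358 [ 0.5104 -0.0681 -0.358 ]
578.5 186 -0.385 [ 0.4417 -0.1334 -0.385 ]
578.5 186 -0.3735 [ 0.4636 -0.1124 -0.3735]
578.5 186 -0.365 [ 0.4798 -0.0968 -0.365 ]
578.5 186 -0.358 [ 0.4931 -0.084  -0.358 ]
lip end root [ 0.4795 -0.0697 -0.3771]
mid [ 0.4789 -0.0694 -0.3563]
```

Nose at s ≈ 0.4858 and lip mid-thickness at 0.4732, so about 12.6 mm remain. Pushing 11.5 mm.

Request:
arm_command(
  rows=[
    {"travel": [0.1, 0, -0.12], "roll": 0, "fingers": 0},
    {"travel": [0.23, 0, -0.27], "roll": 0, "fingers": 0},
    {"travel": [0.36, 0, -0.43], "roll": 0, "fingers": 0},
    {"travel": [0.48, 0, -0.58], "roll": 0, "fingers": 0},
    {"travel": [0.58, 0, -0.7], "roll": 0, "fingers": 0},
    {"travel": [0.66, 0, -0.79], "roll": 0, "fingers": 0},
    {"travel": [0.71, 0, -0.85], "roll": 0, "fingers": 0},
    {"travel": [0.74, 0, -0.88], "roll": 0, "fingers": 0},
    {"travel": [0.74, 0, -0.88], "roll": 0, "fingers": 0},
  ],
)

```text
time_s: 11.0
tcp_pos: [0.5543, 0.0571, 0.11]
ee_rot: [[0.999, 0.039, -0.0], [0.039, -0.999, -0.0], [-0.0, 0.0, -1.0]]
wrist_force: [-5.6, -0.1, 2.7]
gripper_width: 0.004
```

Run:
```python
from h import *
np.set_printoptions(precision=4,suppress=True)
W,C=lip(); p,_=capture("wrist"); np.savez("w6.npz",C=C,p=p)
# clip: points standing out of the right rail
m=(C[...,1]<-.087)&(C[...,1]>-.125)&(C[...,2]>-.374)&(C[...,2]<-.355)&(C[...,0]>.46)&(C[...,0]<.51)
for a in np.arange(-.126,-.086,.003):
    g=C[m&(abs(C[...,1]-a)<.0015)]
    if len(g)>5: print(round(a,4),len(g),np.percentile(g[:,0],[3,50,97]))
cv2.imwrite("pics/f6.png",cv2.resize(p[60:260,370:640,::-1],(810,600),interpolation=cv2.INTER_CUBIC)[:, :800])
```

```text
11.0 [0.5543 0.0571 0.11  ] [-5.6208 -0.0974  2.6613] lip top s [0.4902 0.4909 0.4917] 21775
-0.12 32 [0.4882 0.4953 0.4962]
-0.117 132 [0.4837 0.4924 0.4966]
-0.114 151 [0.483  0.491  0.4965]
-0.111 219 [0.4837 0.4895 0.4966]
-0.108 127 [0.4857 0.492  0.4965]
-0.105 107 [0.4835 0.4933 0.4968]
-0.102 137 [0.4813 0.4929 0.4967]
-0.099 157 [0.4788 0.4926 0.4955]
-0.096 176 [0.4815 0.491  0.4944]
-0.093 131 [0.4849 0.4886 0.4909]
-0.09 44 [0.4855 0.487  0.4887]
```

View pics/f6.png

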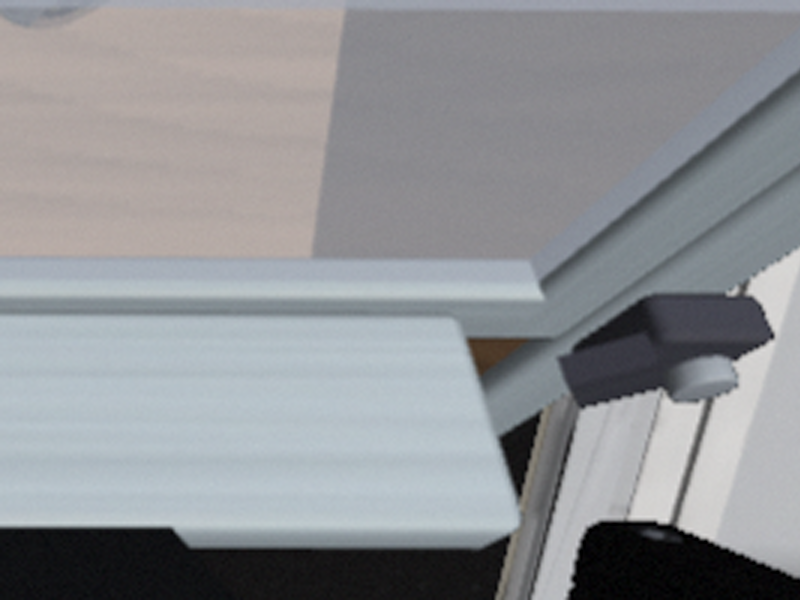

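The lip mid is now 0.4844. The clip spans 0.478–0.497 with the nose centre at about 0.487, so about 2.5 mm more.

Request:
arm_command(
  rows=[
    {"travel": [0.05, 0, -0.06], "roll": 0, "fingers": 0},
    {"travel": [0.1, 0, -0.12], "roll": 0, "fingers": 0},
    {"travel": [0.14, 0, -0.17], "roll": 0, "fingers": 0},
    {"travel": [0.16, 0, -0.19], "roll": 0, "fingers": 0},
    {"travel": [0.16, 0, -0.19], "roll": 0, "fingers": 0},
    {"travel": [0.16, 0, -0.19], "roll": 0, "fingers": 0},
  ],
)

```text
time_s: 11.7
tcp_pos: [0.5558, 0.0571, 0.1118]
ee_rot: [[0.999, 0.039, -0.0], [0.039, -0.999, -0.0], [-0.0, 0.0, -1.0]]
wrist_force: [-6.0, -1.0, 2.8]
gripper_width: 0.002
```

Run:
```python
from h import *
for k in range(2):
  W,C=lip()
  m=(C[...,1]<-.087)&(C[...,1]>-.125)&(C[...,2]>-.374)&(C[...,2]<-.355)&(C[...,0]>.46)&(C[...,0]<.51)
  for a in (-.099,-.096,-.093,-.09):
    g=C[m&(abs(C[...,1]-a)<.0015)]
    if len(g)>5: q=np.percentile(g[:,0],[3,97]); print(round(a,4),len(g),q,q.mean())
# lip end upper face and underside? sash frame right-end
np.savez("w7.npz",C=C,W=W)
```

```text
11.7 [0.5558 0.0571 0.1118] [-5.9681 -1.0051  2.7806] lip top s [0.4926 0.4934 0.4941] 21793
-0.099 154 [0.4792 0.4954] 0.4872826433749531
-0.096 147 [0.4813 0.494 ] 0.48767732315605505
-0.093 136 [0.4846 0.4916] 0.4880818286765496
-0.09 43 [0.486  0.4886] 0.4872799360921895
11.75 [0.5558 0.0571 0.1118] [-5.3434 -0.0991  2.4425] lip top s [0.4926 0.4934 0.4941] 21777
-0.099 144 [0.4788 0.4953] 0.4870551911731932
-0.096 171 [0.482  0.4942] 0.48812013216880396
-0.093 129 [0.4841 0.4917] 0.48788970124612635
-0.09 43 [0.4859 0.4892] 0.48755206023641073
```

Run:
```python
from h import *
C=np.load("w7.npz")["C"]
m=(C[...,2]>-.376)&(C[...,2]<-.345)&(abs(C[...,1]-.033)<.103)&(abs(C[...,0]-.4934)<.004)
g=C[m]; k=np.polyfit(g[:,1],g[:,0],1); print("slope",k[0],"lip mid extrapolated at nose y:",np.polyval(k,-.08)-.0065, np.degrees(np.arctan(k[0]/.643)))
k2=np.polyfit(g[:,2],g[:,0],1); print("vs out",k2, "at -.3735:",np.polyval(k2,-.3735)-.0065)
```

```text
slope 0.00338334618827727 lip mid extrapolated at nose y: 0.4864928155344324 0.30147693346043714
vs out [-0.      0.4934] at -.3735: 0.4868742956220849
```

About 1 mm still short at the lip end. I'll nudge 1 mm, then back out down-slope and away.

Request:
arm_command(
  rows=[
    {"travel": [0.04, 0, -0.04], "roll": 0, "fingers": 0},
    {"travel": [0.07, 0, -0.08], "roll": 0, "fingers": 0},
    {"travel": [0.07, 0, -0.08], "roll": 0, "fingers": 0},
    {"travel": [0.07, 0, -0.08], "roll": 0, "fingers": 0},
    {"travel": [-0.2, 0, 0.1], "roll": 0, "fingers": 0},
    {"travel": [-0.7, 0, 0.3], "roll": 0, "fingers": 0},
    {"travel": [-1.5, 0, 0.3], "roll": 0, "fingers": 0},
    {"travel": [-2.5, 0, 0.3], "roll": 0, "fingers": 0},
    {"travel": [-3, 0, 0.3], "roll": 0, "fingers": 0},
    {"travel": [-3, 0, 0.3], "roll": 0, "fingers": 0},
  ],
)

```text
time_s: 12.8
tcp_pos: [0.5252, 0.0562, 0.1089]
ee_rot: [[0.999, 0.039, 0.001], [0.039, -0.999, 0.0], [0.001, -0.0, -1.0]]
wrist_force: [-0.2, -0.1, 1.0]
gripper_width: 0.003
```

Run:
```python
from h import *
for k in range(2):
  W,C=lip()
  m=(C[...,1]<-.087)&(C[...,1]>-.125)&(C[...,2]>-.374)&(C[...,2]<-.355)&(C[...,0]>.46)&(C[...,0]<.51)
  for a in (-.099,-.096,-.093,-.09):
    g=C[m&(abs(C[...,1]-a)<.0015)]
    if len(g)>5: q=np.percentile(g[:,0],[3,97]); print(round(a,4),len(g),q,q.mean())
  m=(C[...,2]>-.376)&(C[...,2]<-.345)&(C[...,1]<-.03)&(C[...,1]>-.069)&(abs(C[...,0]-.494)<.004); print("lip end mid",np.median(C[m],0)-[.0065,0,0],m.sum())
p,_=capture("wrist"); cv2.imwrite("pics/f8.png",cv2.resize(p[60:260,370:636,::-1],(798,600),interpolation=cv2.INTER_CUBIC))
```

```text
12.8 [0.5252 0.0562 0.1089] [-0.1681 -0.1089  1.0247] lip top s [0.4936 0.4944 0.4951] 23909
-0.099 207 [0.479  0.4953] 0.48714443468686947
-0.096 214 [0.4813 0.4938] 0.4875180605853646
-0.093 158 [0.4838 0.4907] 0.48724946872545505
-0.09 49 [0.4857 0.4888] 0.4872378219653519
lip end mid [ 0.4877 -0.0495 -0.3594] 4446
12.85 [0.5259 0.0563 0.1089] [ 0.685   0.3132 -1.0602] lip top s [0.4937 0.4944 0.4951] 23776
-0.099 212 [0.4788 0.4952] 0.4869875899815923
-0.096 196 [0.481  0.4936] 0.48731012431738685
-0.093 158 [0.4835 0.4912] 0.48738837396944956
-0.09 57 [0.4857 0.4893] 0.48750828265594737
lip end mid [ 0.4877 -0.0495 -0.3595] 4427
```

View pics/f8.png

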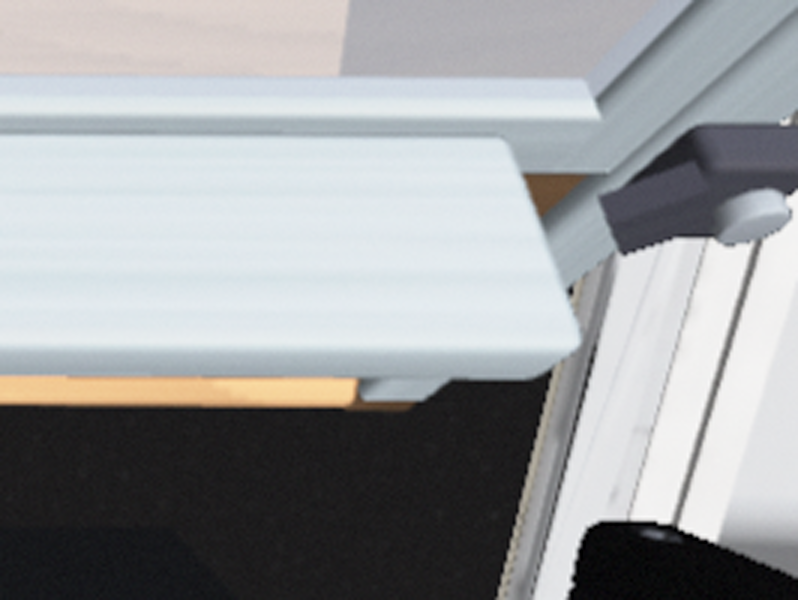

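Lip mid-thickness is at s = 0.4877 and the nose at 0.4873, level within about 1 mm. The window stayed put after release. I'll back off further and hand in.

Request:
arm_command(
  rows=[
    {"travel": [-1, 0, 0], "roll": 0, "fingers": 0},
    {"travel": [-2.5, 0, 0], "roll": 0, "fingers": 0},
    {"travel": [-4, 0, 0], "roll": 0, "fingers": 0},
    {"travel": [-4.5, 0, -2], "roll": 0, "fingers": 0},
    {"travel": [-4.5, 0, -5], "roll": 0, "fingers": 0},
    {"travel": [-4.5, 0, -7], "roll": 0, "fingers": 0},
    {"travel": [-4.5, 0, -7], "roll": 0, "fingers": 0},
    {"travel": [-4.5, 0, -7], "roll": 0, "fingers": 0},
  ],
)

```text
time_s: 13.75
tcp_pos: [0.4803, 0.0545, 0.1784]
ee_rot: [[0.999, 0.038, -0.0], [0.038, -0.999, 0.001], [-0.0, -0.001, -1.0]]
wrist_force: [1.0, -0.2, -0.4]
gripper_width: 0.01
```

Run:
```python
from h import *
W,C=lip(); s=sense(); print(s["joint_velocities"])
capture("top")
for l in ["mug","timer","salt_shaker","mark"]:
    r=search_frame("top",l); print(l,[(np.round(q["position"],4).tolist(),round(q["p"],2)) for q in r[:1]])
print(finish_job())
```

```text
13.75 [0.4803 0.0545 0.1784] [ 0.9626 -0.2187 -0.3917] lip top s [0.295  0.4941 0.495 ] 15620
[-0.1165  0.8352 -0.5197  0.1146 -0.1535 -0.0015]
mug [([0.3771, 0.2377, 0.0499], 0.63)]
timer [([0.3854, -0.1197, 0.0446], 0.94)]
salt_shaker [([0.3555, -0.2658, 0.0552], 0.6)]
mark [([0.6432, -0.0471, 0.1381], 0.56)]
the job is handed in; nothing more can be done
None
```

The window is now up at the clip and standing there on its own, and I've handed the job in at about 14 s. I eased it up roughly 77 mm with closed fingertips under the edge of the lip, at about 6 N in the readings between pushes. Then I backed the arm clear.

**First push missed:** on my first try the fingers passed just over the lip and the window did not move. The pictures showed the fingertips about 20 mm above the reported tool point, where the description puts them 11 mm ahead of it. I went lower and the second try worked.

**Last checks:**
- **Alignment:** after I let go, the middle of the lip's end measured 0.4877 m along the slope and the clip's nose about 0.4873 m, so they are level within about 1 mm. My first estimate of the nose, from the top camera, was 1–3 mm lower (0.4846–0.4858 m). I went by the closer wrist view.
- **Holding:** a final look with the arm clear still had the lip there, with its top at 0.494 m.
- **Mug, timer and salt shaker:** they came back within about 6 mm of where they started, which is about the detector's accuracy.
- **Clip:** it kept its place in the wrist pictures to within about 1 mm. The last network reading put it some 65 mm off, at (0.643, −0.047), towards the window. I took that for a false detection, and did not check it further.
- **Jars:** I did not measure the jars in the case. The gripper never went inside it.

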